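# Close the balance's draft shield

### The job

The flask on the balance is ready to be weighed: close the draft shield around it. With your fingertips gently push the black handles of the left door, the right door and the top cover towards the front of the balance until all three panels are fully home; any order will do. Do not grasp or lift anything, and leave the flask and the other things on the bench where they stand.

Things in the scene. Friction and masses are not known exactly. Their poses are not given: they have to be found in the camera images.
- balance: white balance fixed to the bench, base 400 x 210 mm, 50 mm high, carrying a clear draft-shield box (200 x 200 mm, roof 195 mm above the bench) and behind it a column 187 mm high. Origin: on the bench under the pan's centre (pan top 62 mm high). x runs from its front (display, facing the robot) to its back, y to the left as the robot sees it. Its three panels slide along x, shut = to the front
- left_door (a joint): opening of the shield's left door, an upright clear panel (194 x 128 mm) in a white frame on the balance's left (+y) side. In m: 0 = shut, at its hard stop; up to 0.12 = slid to the back. About 2 N slides it; it stays where it is left
- left_handle (a point): handle of the left door: a black upright fin standing 36 mm out (+y) from the door, 139 to 185 mm above the bench, 10 mm thick along the balance's x, free space behind and below it. This point: middle of its back face (away from the robot; push here, to the front), 18 mm out from the door, 162 mm high, at balance x = -73 mm when shut; it moves with the door
- right_door (a joint): opening of the shield's right door, an upright clear panel (194 x 128 mm) in a white frame on the balance's right (-y) side. In m: 0 = shut, at its hard stop; up to 0.12 = slid to the back. About 2 N slides it; it stays where it is left
- right_handle (a point): handle of the right door: a black upright fin standing 36 mm out (-y) from the door, 139 to 185 mm above the bench, 10 mm thick along the balance's x, free space behind and below it. This point: middle of its back face (away from the robot; push here, to the front), 18 mm out from the door, 162 mm high, at balance x = -73 mm when shut; it moves with the door
- top_cover (a joint): opening of the shield's top cover, a level clear panel (204 x 186 mm) in a white frame, its top face 195 mm above the bench. In m: 0 = shut, at its hard stop; up to 0.12 = slid to the back. About 2 N slides it; it stays where it is left
- top_handle (a point): handle of the top cover: a black upright fin on the cover, 60 mm wide across the balance, 10 mm thick along its x, from 195 to 227 mm above the bench. This point: middle of its back face (away from the robot; push here, to the front), 211 mm high, at balance x = -73 mm when shut; it moves with the cover
- flask: green-tinted glass conical flask, 62 mm wide at the foot, 84 mm tall, standing on the balance's round steel pan inside the draft shield. Origin: centre of its underside
- jar: brown glass jar, 54 mm across, 70 mm tall, on the bench to the right of the balance. Origin: centre of its underside
- beaker: small clear open glass beaker, 64 mm across, 75 mm tall, on the bench to the left of the balance. Origin: centre of its underside
- vial: little glass vial with a cap, 28 mm across, 50 mm tall, on the bench beside the balance. Origin: centre of its underside
- bottle: white plastic bottle, 72 mm across, 170 mm tall, on the left of the bench. Origin: centre of its underside
- mortar: white ceramic bowl, 90 mm across, 50 mm tall, on the right of the bench. Origin: centre of its underside
- spatula: steel spatula, 170 mm long, lying flat on the right of the bench. Origin: on its underside
Not all that is in view belongs to the job. What is shaped like the flask but purple or red is not meant.

How it is judged (in metres and radians):
At the end, for the whole second after the job is handed in: left door, right door and top cover are each within 4 mm of their shut stop, and the flask stands upright (within 0.1 rad) within 10 mm of where it stood at the start (value of joint each of left_door, right_door, top_cover below 0.004 m and distance of flask from where it was at the start of the episode below 0.01 m and angle between flask's own z axis and vertical below 0.1 rad); the robot touches nothing.
It fails at once if the flask on the pan is shifted by more than 10 mm, lifted or tipped (distance of flask from where it was at the start of the episode above 0.01 m or angle between flask's own z axis and vertical above 0.2 rad).
It fails at once if another loose thing on the bench is shifted or lifted by more than 20 mm (distance of any of jar, beaker, vial, bottle, mortar, spatula from where it was at the start of the episode above 0.02 m).
It fails at once if a panel or the balance is forced with more than 40 N (contact force between balance and the arm above 40 N).
It fails at once if a panel or the balance is pressed by the fingers, or a handle squeezed, with more than 40 N (contact force between balance and the fingers above 40 N).
It also fails if it takes over 51 s, if anything falls off the work surface, if the arm or the gripper's body presses on something with over 40 N, if the wrist force passes 120 N, or if a joint passes its speed limit or range.

### The arm

A 6-joint arm with a two-finger parallel gripper is mounted at the origin on the work surface. World frame = base frame: x ahead of the robot, y to its left, z up, the work surface at z = 0. Lengths are in mm, angles in rad, forces in N, time in s.
With the tool pointing down it reaches from about 350 to 875 mm from the base axis. Payload 4.2 kg.
Tool frame: the origin (TCP) lies midway between the tips of the shut fingers; the grasp point (between the pads) lies arm.grip_depth behind it (arm.grip_depth is the distance from the TCP to the grasp point, in mm); z points along the fingers, y is the direction in which the jaws open and shut (so a half turn about z gives the same grasp; the last joint's range is limited). The gripper opens to 85 mm and grips with 20 to 120 N. Pads are 22 mm wide; open, the fingers measure 114 mm over their backs; the gripper's body (76 mm by 85 mm) begins 54 mm behind the grasp point. The pads swing forward as they close: fully open they stand 13 mm farther back than shut.
Start: joints at [-0.947, 0.385, 0.008, 0, -1.194, -0.259], TCP at [222.991, -583.845, 231.312] pointing down, gripper open.
Joint ranges: [-3.14, 3.14], [-1.21, 2.06], [-1.07, 1.41], [-3.16, 2.05], [-2.99, -0.16], [-3.1, 3.1]. Speed limits (rad/s): [2.79, 2.79, 3.14, 3.14, 3.14, 3.14].

### API

Orientations are given as a unit quaternion [x, y, z, w].
In Python, from bench import arm gives the robot as it stands.
- The arm moves only by the tool play_rows, never from a script. Its argument "motion" is one flat list of numbers, 7 for each row, row after row: the opening in per cent of the stroke, from 0 (shut) to 100 (fully open), then the shift along the world's x, y, z in cm, then the turn, a rotation vector about the world's x, y, z in degrees. A call has 1 to 5 rows; each row is the pose to reach, as a shift and turn from the pose commanded when the call began; what a row does not reach only later rows make up. A row lasts 1/8 s, in which the tool goes at most 62.5 mm and 10.7 degrees, less where a joint would pass 70% of its speed; a pose out of reach is approached as far as the arm can. A call with a gripper value outside its range is refused whole. The fingers move at their own pace and stop on an object; the grip force is fixed at half the most. Time passes only in rows, so rows that repeat a pose let the fingers close. It gives the time, the measured TCP pose, the force and the opening at its end, in the units of the state.
- arm.read_state(): the state, without advancing time (a new reading comes with each control period).
- arm.get_image(name): name is "scene" or "top" or "wrist"; returns (picture, depth): 384x512x3 uint8, red, green, blue; 384x512 float32, mm along the optical axis (not along the pixel's ray), 0 where there is no reading.
- arm.camera_info(name): a dict with "fovy" (degrees; the focal length in pixels is half the picture's height over the tangent of half this angle, whatever the lens; pixels are square), "cx", "cy" (the principal point, pixels), "R" (3x3) and "t" (3): a world point X has camera coordinates R X + t. Camera axes: x right, y down, z forward; pixel columns grow to the right and rows downward; lengths in mm; the calibration is good to about 2 mm. The wrist camera is an equidistant fisheye: a pixel r from the principal point sees the ray r / f radians off the axis. A picture is of the moment at which its call begins: read the wrist's pose just before it. camera_info takes no time and is no camera call; for the wrist camera it gives the pose at the moment of the call.
- arm.job_done(): hands the job in, once; it reports no verdict.
Trained networks look in the newest picture that a camera, given by its name, has taken for a name from the list of things; names that differ only in an ending like _2 or _b are one class to them, and where a whole thing is asked for, a point or a joint stands for the part that bears it (a point fixed in the world has none). Each returns a list of dicts, best first, with "confidence" (0 to 1); they miss things now and then, are a little off and sometimes report something else, mostly with a low value. They report only what shows in the picture. A call takes as long as a camera call. They do not tell look-alikes from the thing itself.
- arm.outline_of(thing, camera): "mask" (384x512 bool, what is visible of it) and "extent" ([left, top, width, height] in pixels, round what is visible of it).
- arm.place_of(thing, camera): "uv" ([column, row] in pixels: a listed point, or the origin of a listed thing).
The state is a dict: "clock": time; "joints": joint angles; "joint_vel": joint speeds; "joint_efforts": joint torques, N m; "position": TCP position; "ee_rot": TCP orientation; "contact_force": force on the tool from outside, world axes, zero at the start; "wrist_torque": the same for the moment, N m; "gripper_width": finger opening in mm.
Only numpy, scipy, OpenCV 4.12 (cv2) and the standard library are available. Lean on these libraries where they do the work, as an engineer would, in place of code of your own. Each camera call takes 0.05 s, during which the arm holds its last target.

## Working session

There is one attempt and no reset: what is moved stays moved. The work goes in short steps, Python scripts to look and compute and a tool call to move; the robot and the scene stay as the last step left them, time stands still between calls to the robot, and variables do not carry over. Pictures are saved under pics/ and viewed, and the job is handed in when it is done.

Besides the shell and the picture viewer there is one more tool, called after ">>>" by a JSON object that holds its "op" and its "data", one argument or row to a line. play_rows: Moves the arm, as the interface text tells. Its arguments: {"type":"object","properties":{"motion":{"type":"array","items":{"type":"number"}}},"required":["motion"]}

```bash
mkdir -p pics
python3 - <<'E'
from bench import arm
import cv2
for n in ("scene","top"):
    im,d=arm.get_image(n); cv2.imwrite(f"pics/{n}0.png",im[:,:,::-1])
    for t in ("left_handle","right_handle","top_handle","flask","balance","jar","beaker","vial","bottle"):
        print(n,t,[(p["uv"],round(p["confidence"],2)) for p in arm.place_of(t,n)][:3])
    i=arm.camera_info(n); print(i)
s=arm.read_state(); print(s)
E
```

```text
scene left_handle [([409.1, 228.0], 0.62), ([344.7, 209.0], 0.58)]
scene right_handle [([259.2, 212.1], 0.58)]
scene top_handle [([304.6, 204.9], 0.74)]
scene flask [([370.0, 268.5], 0.74), ([242.1, 182.7], 0.71), ([347.8, 303.2], 0.55)]
scene balance []
scene jar [([224.6, 215.2], 0.8)]
scene beaker [([361.6, 225.6], 0.71), ([259.5, 213.7], 0.62)]
scene vial [([234.5, 238.3], 0.56)]
scene bottle [([409.3, 227.5], 0.63)]
{'fovy': 45.195615244440404, 'cx': 256.8426526337686, 'cy': 196.48277239676995, 'R': array([[-0.30294314,  0.95296499,  0.00912002],
       [ 0.82613795,  0.26737213, -0.49599217],
       [-0.47510161, -0.14272303, -0.8682791 ]]), 't': array([ 183.04507982, -409.00683721, 1764.53818376])}
top left_handle [([177.1, 198.7], 0.56)]
top right_handle [([250.1, 167.6], 0.65)]
top top_handle [([213.4, 179.2], 0.91)]
top flask [([154.0, 155.7], 0.8), ([217.5, 198.0], 0.69), ([291.0, 228.9], 0.54)]
top balance [([225.5, 203.2], 0.96)]
top jar [([287.9, 184.3], 0.72)]
top beaker [([163.7, 224.0], 0.56)]
top vial [([267.6, 167.4], 0.44)]
top bottle [([119.2, 242.0], 0.79)]
{'fo
[... 344 characters left out ...]
: array([-9.47401538e-01,  3.84662464e-01,  7.89715359e-03, -1.71403833e-05,
       -1.19404123e+00, -2.58615366e-01]), 'joint_vel': array([-5.16906908e-04,  2.35474025e-04, -3.68688555e-05,  9.45450711e-04,
        1.94973999e-04, -7.16221709e-04]), 'joint_efforts': array([-1.22891033e-04, -3.92096114e+01,  1.88619536e+01,  4.19066459e+00,
       -2.99515987e-04,  1.08965543e-05]), 'position': array([ 222.98343485, -583.828117  ,  231.33109238]), 'ee_rot': array([-1.81377062e-01,  9.83413627e-01,  8.01895884e-06,  5.02719621e-06]), 'contact_force': array([ 0.02302374,  0.77443163, -0.27985589]), 'wrist_torque': array([0.00300972, 0.06638857, 0.00651236]), 'gripper_width': 85.50074296371618}
```

View images.

Run:
```python
import cv2
for n,(a,b,c,d) in {"scene":(130,330,190,450),"top":(110,270,90,310)}.items():
    im=cv2.imread(f"pics/{n}0.png"); cv2.imwrite(f"pics/{n}0c.png",cv2.resize(im[a:b,c:d],None,fx=3,fy=3,interpolation=cv2.INTER_CUBIC))
```

```text
(no output)
```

View pics/scene0c.png

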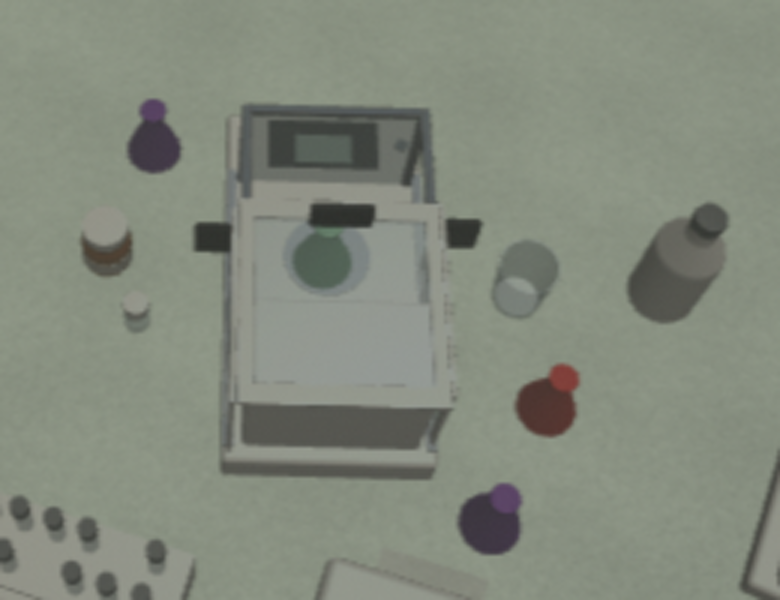

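View pics/top0c.png

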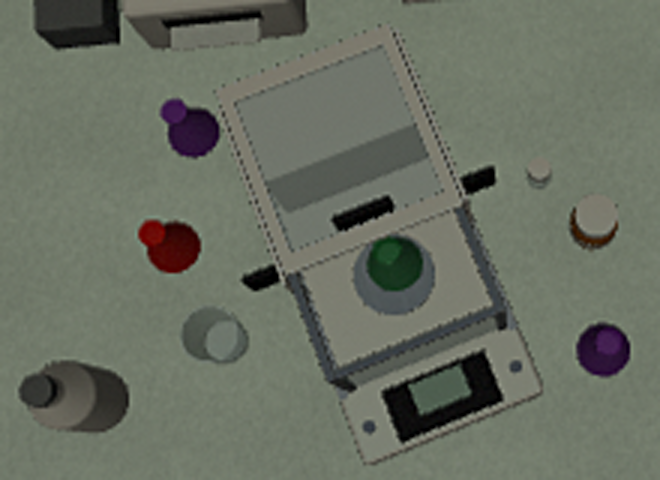

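View pics/top0.png

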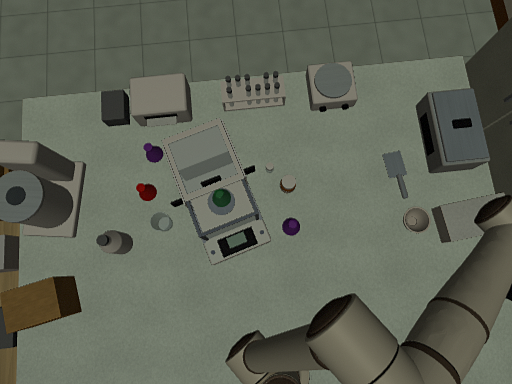

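```bash
cat > h.py <<'E'
import numpy as np
def ray_z(i,uv,z,H=384):
    f=H/2/np.tan(np.radians(i["fovy"]/2)); d=np.array([(uv[0]-i["cx"])/f,(uv[1]-i["cy"])/f,1]); R=np.array(i["R"]);t=np.array(i["t"])
    c=-R.T@t; w=R.T@d; return c+w*(z-c[2])/w[2]
def proj(i,X,H=384):
    f=H/2/np.tan(np.radians(i["fovy"]/2)); p=np.array(i["R"])@X+np.array(i["t"]); return np.array([i["cx"]+f*p[0]/p[2],i["cy"]+f*p[1]/p[2]])
def cloud(i,d,H=384):
    f=H/2/np.tan(np.radians(i["fovy"]/2)); v,u=np.mgrid[:d.shape[0],:d.shape[1]]
    P=np.stack([(u-i["cx"])/f*d,(v-i["cy"])/f*d,d],-1); return (P-np.array(i["t"]))@np.array(i["R"])
E
python3 - <<'E'
from bench import arm
from h import *
import cv2
np.set_printoptions(precision=1,suppress=True)
I={n:arm.camera_info(n) for n in("top","scene")}
for n,pts in {"top":[("left_handle",177.1,198.7,162),("right_handle",250.1,167.6,162),("top_handle",213.4,179.2,211),("flask",217.5,198,62),("balance",225.5,203.2,0),("jar",287.9,184.3,0),("beaker",163.7,224,0),("vial",267.6,167.4,0),("bottle",119.2,242,0)],
 "scene":[("left_handle",344.7,209,162),("right_handle",259.2,212.1,162),("top_handle",304.6,204.9,211),("jar",224.6,215.2,0),("beaker",361.6,225.6,0),("vial",234.5,238.3,0),("bottle",409,227.5,0)]}.items():
  for t,u,v,z in pts: print(n,t,ray_z(I[n],(u,v),z))
# cloud
for n in I:
  im,d=arm.get_image(n); C=cloud(I[n],d); dark=(im.max(-1)<45)&(d>0)
  for lo,hi in ((135,192),(197,232)):
    m=dark&(C[...,2]>lo)&(C[...,2]<hi)&(C[...,0]>350)&(C[...,0]<950)&(C[...,1]<300)&(C[...,1]>-100)
    k,l,st,ce=cv2.connectedComponentsWithStats(m.astype(np.uint8))
    for j in range(1,k):
      if st[j,4]>8:
        P=C[l==j]; print(n,lo,st[j],"mean",P.mean(0),"min",P.min(0),"max",P.max(0))
    if lo==197: 
      m=(C[...,2]>185)&(C[...,2]<205)&(C[...,0]>350)&(C[...,0]<950)&(C[...,1]<300)&(C[...,1]>-100)&(d>0)
      k,l,st,ce=cv2.connectedComponentsWithStats(m.astype(np.uint8)); j=1+st[1:,4].argmax(); P=C[l==j][:,:2]
      r=cv2.minAreaRect(P.astype(np.float32)); print("cover",n,r,cv2.boxPoints(r),C[l==j][:,2].mean())
      m=(C[...,2]>40)&(C[...,2]<60)&(C[...,0]>350)&(C[...,0]<950)&(C[...,1]<300)&(C[...,1]>-100)&(d>0)
      k,l,st,ce=cv2.connectedComponentsWithStats(m.astype(np.uint8)); j=1+st[1:,4].argmax(); P=C[l==j][:,:2]
      r=cv2.minAreaRect(P.astype(np.float32)); print("base",n,r,cv2.boxPoints(r))
E
```

```text
top left_handle [563.3 245.4 162. ]
top right_handle [636.   16.9 162. ]
top top_handle [599.3 126.4 211. ]
top flask [572.2 134.4  62. ]
top balance [563.4 114.8   0. ]
top jar [ 606.6 -107.2    0. ]
top beaker [514.5 330.5   0. ]
top vial [674.7 -43.6   0. ]
top bottle [469.7 483.2   0. ]
scene left_handle [555.7 247.7 162. ]
scene right_handle [640.8  17.1 162. ]
scene top_handle [605.6 136.8 211. ]
scene jar [ 603.9 -109.6    0. ]
scene beaker [504.3 320.7   0. ]
scene vial [671.5 -52.5   0. ]
scene bottle [464.2 466.8   0. ]
top 135 [244 166  11   9  62] mean [626.5  20.3 175.2] min [620.5   4.6 148.2] max [634.5  36.  190.3]
top 135 [171 199  12   8  60] mean [549.2 244.3 175.2] min [543.5 228.8 145.6] max [556.8 259.9 188.7]
top 135 [200 236   6   3  10] mean [441.7 178.4 156.7] min [439.4 174.2 135.5] max [445.1 182.8 179.8]
top 197 [201 176  20  11  96] mean [592.7 134.4 221.3] min [583.9 105.3 197.3] max [603.1 160.8 231.6]
cover top ((620.7980346679688, 128.2247772216797), (319.392333984375, 241.90814208984375), 16.0723819732666) [[433.9 200.2]
 [500.8 -32.2]
 [807.7  56.2]
 [740.8 288.7]] 195.25734425004765
base top ((488.94091796875, 103.1972885131836), (208.71669006347656, 209.733154296875), 16.27477264404297) [[359.4 174.6]
 [418.2 -26.7]
 [618.5  31.8]
 [559.7 233.1]]
cover scene ((617.6884765625, 136.54298400878906), (319.733642578125, 200.9452362060547), 16.149837493896484) [[436.2 188.6]
 [492.1  -4.4]
 [799.2  84.5]
 [743.3 277.5]] 194.33005377803914
base scene ((666.65771484375, 149.94973754882812), (225.8030548095703, 209.25436401367188), 16.221067428588867) [[529.  218.9]
 [587.5  17.9]
 [804.3  81. ]
 [745.8 282. ]]
```

>>> {"op": "play_rows", "data": {
  "motion": [0,6,6,3,0,0,-4.7,0,10,12,3,0,0,-4.7,0,14,18,3,0,0,-4.7,0,18,24,3,0,0,-4.7,0,22,30,3,0,0,-4.7]
}}

```text
clock: 1.72
position: [408.1, -335.5, 261.4]
ee_rot: [-0.141, 0.99, -0.0, 0.0]
contact_force: [0.6, 0.1, 0.8]
gripper_width: 0.0
```

```bash
python3 -c "
from bench import arm
print(arm.grip_depth,arm.read_state())"
```

```text
18.700000000000003 {'clock': 1.725, 'joints': array([-3.80700431e-01,  1.98035807e-01, -1.79253625e-01,  1.40239068e-04,
       -1.19249728e+00, -9.07414552e-01]), 'joint_vel': array([ 0.97389565, -0.1297139 , -0.1644396 ,  0.00104019,  0.03748004,
       -0.96024324]), 'joint_efforts': array([ -4.43492174, -30.46746254,  18.51386905,   4.07806411,
        -0.14790786,   0.64273126]), 'position': array([ 408.13718858, -335.51177371,  261.38804612]), 'ee_rot': array([-1.40896132e-01,  9.90024253e-01, -3.08216538e-04,  4.05070028e-04]), 'contact_force': array([0.57142391, 0.1205662 , 0.79080013]), 'wrist_torque': array([-0.03672971, -0.14369821, -0.01443593]), 'gripper_width': 0.013261063856898455}
```

>>> {"op": "play_rows", "data": {
  "motion": [0,4,6,0,0,0,0,0,8,12,0,0,0,0,0,12,18,0,0,0,0,0,16,23,0,0,0,0,0,20,28,0,0,0,0]
}}

```text
clock: 2.35
position: [588.5, -80.4, 261.5]
ee_rot: [-0.141, 0.99, -0.0, 0.0]
contact_force: [1.0, -0.9, 0.7]
gripper_width: 0.3
```

>>> {"op": "play_rows", "data": {
  "motion": [0,2.8,3.4,0,0,0,0,0,2.8,3.4,0,0,0,0,0,2.8,3.4,0,0,0,0]
}}

```text
clock: 2.72
position: [615.1, -48.4, 260.8]
ee_rot: [-0.141, 0.99, -0.0, -0.0]
contact_force: [-0.4, -0.1, 0.9]
gripper_width: 0.1
```

Run:
```python
from bench import arm
import cv2
print(arm.read_state()["position"])
for n in ("top","scene","wrist"):
    im,d=arm.get_image(n); cv2.imwrite(f"pics/{n}1.png",im[:,:,::-1])
a=cv2.imread("pics/scene1.png")[130:330,190:450]
cv2.imwrite("pics/scene1c.png",cv2.resize(a,None,fx=3,fy=3,interpolation=cv2.INTER_CUBIC))
```

```text
[615.10834862 -48.43215107 260.75545682]
```

View pics/scene1c.png

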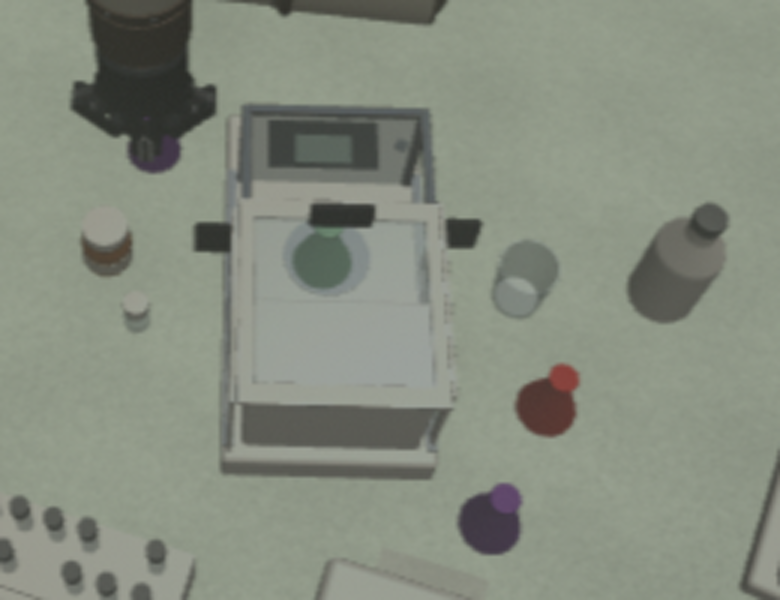

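View pics/wrist1.png

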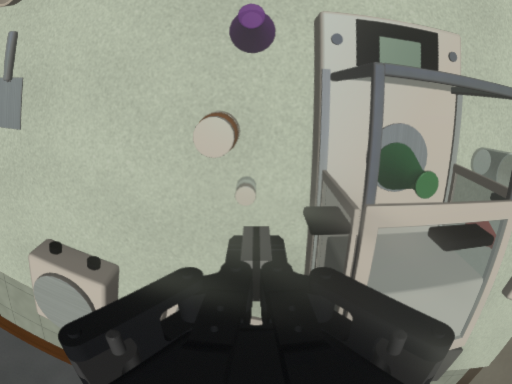

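>>> {"op": "play_rows", "data": {
  "motion": [0,5.6,2.5,0,0,0,0,0,5.6,7.8,0,0,0,0,0,5.6,7.8,0,0,0,0,0,5.6,7.8,-2,0,0,0,0,5.6,7.8,-4,0,0,0]
}}

```text
clock: 3.5
position: [671.2, 28.4, 221.5]
ee_rot: [-0.14, 0.99, 0.0, 0.001]
contact_force: [0.0, 0.2, -0.5]
gripper_width: -0.0
```

Run:
```python
from bench import arm
import cv2
from h import *
n="wrist"
s=arm.read_state();print(s["position"],s["contact_force"],s["clock"])
im,d=arm.get_image(n); cv2.imwrite(f"pics/{n}2.png",im[:,:,::-1])
i=arm.camera_info("wrist")
for t in("right_handle","top_handle"):
  for p in arm.place_of(t,n): print(t,p)
```

```text
[671.16574248  28.44456509 221.53419365] [ 0.04324851  0.18102004 -0.5089563 ] 3.5
right_handle {'uv': [262.4, 152.0], 'confidence': 0.71}
top_handle {'uv': [454.7, 166.8], 'confidence': 0.66}
```

View pics/wrist2.png

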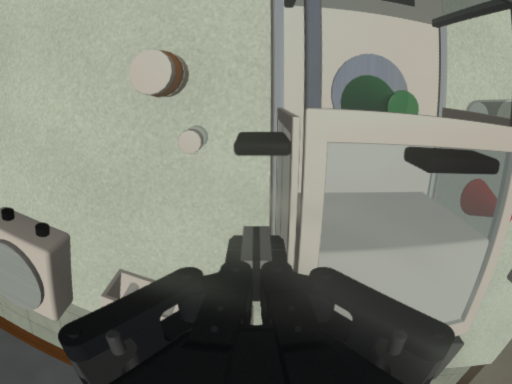

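>>> {"op": "play_rows", "data": {
  "motion": [0,0,0.1,-2.5,0,0,0,0,0,0.1,-5,0,0,0,0,0,0.1,-7,0,0,0,0,-0.96,-0.18,-7,0,0,0,0,-1.44,-0.32,-7,0,0,0]
}}

```text
clock: 4.28
position: [657.0, 26.0, 152.5]
ee_rot: [-0.141, 0.99, 0.0, 0.001]
contact_force: [-0.5, -0.2, -0.0]
gripper_width: -0.2
```

>>> {"op": "play_rows", "data": {
  "motion": [0,-0.48,-0.14,0,0,0,0,0,-0.96,-0.28,0,0,0,0,0,-1.44,-0.42,0,0,0,0,0,-1.92,-0.56,0,0,0,0,0,-2.4,-0.7,0,0,0,0]
}}

```text
clock: 4.9
position: [633.5, 19.7, 151.3]
ee_rot: [-0.141, 0.99, -0.0, 0.001]
contact_force: [2.0, 0.7, -0.0]
gripper_width: -0.3
```

>>> {"op": "play_rows", "data": {
  "motion": [0,-0.77,-0.22,0,0,0,0,0,-1.54,-0.45,0,0,0,0,0,-2.3,-0.67,0,0,0,0,0,-3.07,-0.89,0,0,0,0,0,-3.84,-1.12,0,0,0,0]
}}

```text
clock: 5.52
position: [594.4, 8.2, 151.3]
ee_rot: [-0.141, 0.99, -0.0, 0.0]
contact_force: [2.2, 1.1, 1.9]
gripper_width: -0.2
```

>>> {"op": "play_rows", "data": {
  "motion": [0,-0.77,-0.22,0,0,0,0,0,-1.54,-0.45,0,0,0,0,0,-2.3,-0.67,0,0,0,0,0,-3.07,-0.89,0,0,0,0,0,-3.84,-1.12,0,0,0,0]
}}

```text
clock: 6.15
position: [555.9, -3.0, 151.0]
ee_rot: [-0.141, 0.99, 0.0, 0.0]
contact_force: [1.9, 0.0, 2.0]
gripper_width: 0.1
```

Run:
```python
from bench import arm
import cv2
s=arm.read_state();print(s["position"],s["contact_force"],s["clock"])
for n in ("top","wrist"):
  im,d=arm.get_image(n)
  if n=="top": im=cv2.resize(im[110:270,90:310],None,fx=3,fy=3,interpolation=cv2.INTER_CUBIC)
  cv2.imwrite(f"pics/{n}3.png",im[:,:,::-1])
```

```text
[555.85245503  -2.97380123 151.0010201 ] [1.88934563 0.04755177 2.00739113] 6.15
```

View pics/wrist3.png

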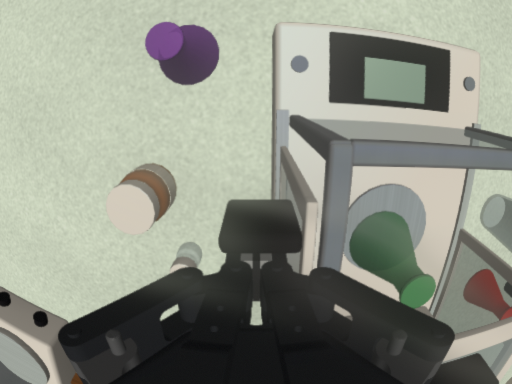

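View pics/top3.png

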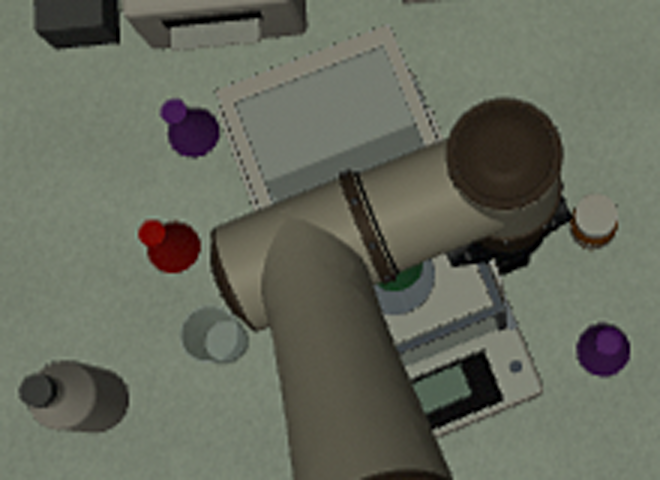

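>>> {"op": "play_rows", "data": {
  "motion": [0,-0.38,-0.11,0,0,0,0,0,-0.77,-0.22,0,0,0,0,0,-0.96,-0.28,0,0,0,0,0,-1.15,-0.34,0,0,0,0,0,-1.35,-0.39,0,0,0,0]
}}

```text
clock: 6.88
position: [542.6, -6.7, 150.7]
ee_rot: [-0.141, 0.99, 0.0, -0.0]
contact_force: [1.5, 0.3, -1.3]
gripper_width: -0.0
```

>>> {"op": "play_rows", "data": {
  "motion": [0,-0.1,-0.03,0,0,0,0,0,-0.2,-0.06,0,0,0,0,0,-0.3,-0.09,0,0,0,0,0,-0.4,-0.12,0,0,0,0]
}}

```text
clock: 7.38
position: [538.8, -7.9, 151.0]
ee_rot: [-0.141, 0.99, 0.0, 0.0]
contact_force: [0.9, 0.4, -2.3]
gripper_width: 0.1
```

>>> {"op": "play_rows", "data": {
  "motion": [0,-0.1,-0.03,0,0,0,0,0,-0.2,-0.06,0,0,0,0,0,-0.3,-0.09,0,0,0,0]
}}

```text
clock: 7.75
position: [535.8, -8.8, 151.0]
ee_rot: [-0.141, 0.99, 0.0, 0.0]
contact_force: [2.4, 1.8, -0.3]
gripper_width: 0.3
```

>>> {"op": "play_rows", "data": {
  "motion": [0,-0.1,-0.03,0,0,0,0,0,-0.2,-0.06,0,0,0,0,0,-0.3,-0.09,0,0,0,0]
}}

```text
clock: 8.12
position: [533.8, -9.4, 151.1]
ee_rot: [-0.141, 0.99, 0.0, 0.001]
contact_force: [5.6, 2.2, -4.2]
gripper_width: -0.1
```

>>> {"op": "play_rows", "data": {
  "motion": [0,-0.1,-0.03,0,0,0,0,0,-0.2,-0.06,0,0,0,0]
}}

```text
clock: 8.38
position: [533.9, -9.3, 151.2]
ee_rot: [-0.141, 0.99, 0.0, 0.004]
contact_force: [9.8, 3.0, -8.3]
gripper_width: -0.2
```

>>> {"op": "play_rows", "data": {
  "motion": [0,-0.1,-0.03,0,0,0,0,0,-0.2,-0.06,0,0,0,0]
}}

```text
clock: 8.62
position: [534.0, -9.3, 151.3]
ee_rot: [-0.141, 0.99, 0.001, 0.006]
contact_force: [16.0, 3.7, -11.2]
gripper_width: 0.3
```

>>> {"op": "play_rows", "data": {
  "motion": [0,0.96,0.28,0,0,0,0,0,2.9,0.84,0,0,0,0,0,4.8,1.4,4,0,0,0,0,5.5,1.6,9,0,0,0,0,6,1.7,12,0,0,0]
}}

```text
clock: 9.25
position: [588.9, 5.5, 273.6]
ee_rot: [-0.141, 0.99, -0.0, 0.0]
contact_force: [-0.5, 0.1, -0.9]
gripper_width: 0.2
```

>>> {"op": "play_rows", "data": {
  "motion": [0,2.5,3.5,0,0,0,0,0,4.5,7,0,0,0,0,0,4.5,11,0,0,0,0,0,4.5,14,0,0,0,0,0,4.5,14,0,0,0,0]
}}

```text
clock: 9.88
position: [632.9, 147.2, 270.2]
ee_rot: [-0.142, 0.99, -0.001, -0.002]
contact_force: [0.7, 0.4, -0.1]
gripper_width: -0.0
```

Run:
```python
from bench import arm
import cv2
s=arm.read_state();print(s["position"],s["contact_force"],s["clock"])
for n in ("scene","wrist"):
  im,d=arm.get_image(n)
  if n!="wrist": im=cv2.resize(im[130:330,190:450],None,fx=3,fy=3,interpolation=cv2.INTER_CUBIC)
  cv2.imwrite(f"pics/{n}4.png",im[:,:,::-1])
```

```text
[632.91218936 147.23946042 270.23546713] [ 0.70188508  0.42355806 -0.13016869] 9.875
```

View pics/wrist4.png

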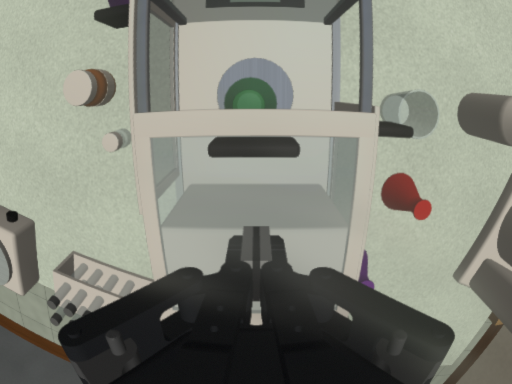

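View pics/scene4.png

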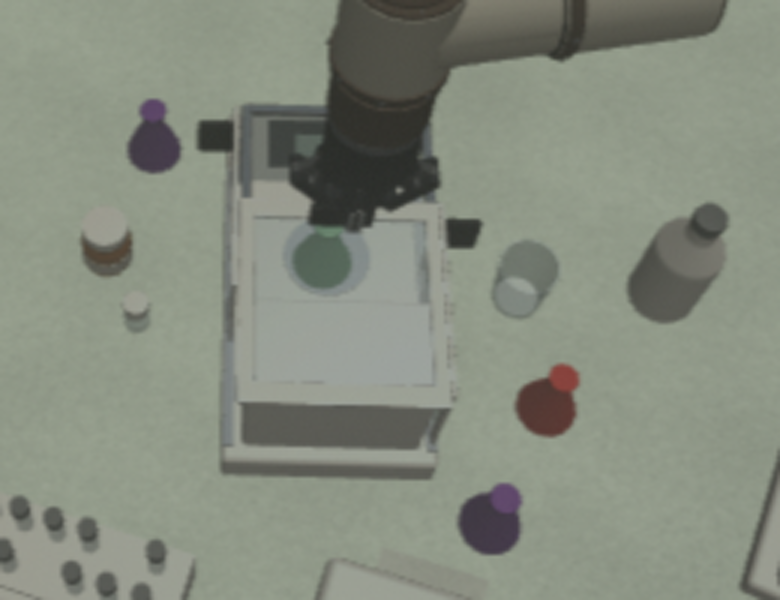

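>>> {"op": "play_rows", "data": {
  "motion": [0,0.3,0,-2,0,0,0,0,0.3,0,-4,0,0,0,0,0.3,0,-5.5,0,0,0,0,0.3,0,-6,0,0,0,0,0.3,0,-6,0,0,0]
}}

```text
clock: 10.6
position: [636.9, 145.7, 211.2]
ee_rot: [-0.141, 0.99, -0.0, -0.0]
contact_force: [-0.2, -0.7, 0.7]
gripper_width: -0.2
```

>>> {"op": "play_rows", "data": {
  "motion": [0,-0.48,-0.14,0,0,0,0,0,-0.96,-0.28,0,0,0,0,0,-1.44,-0.42,0,0,0,0,0,-1.92,-0.56,0,0,0,0,0,-2.4,-0.7,0,0,0,0]
}}

```text
clock: 11.22
position: [612.5, 139.0, 211.1]
ee_rot: [-0.141, 0.99, 0.0, 0.0]
contact_force: [-0.2, 0.1, 0.5]
gripper_width: 0.1
```

>>> {"op": "play_rows", "data": {
  "motion": [0,-0.77,-0.22,0,0,0,0,0,-1.54,-0.45,0,0,0,0,0,-2.3,-0.67,0,0,0,0,0,-3.07,-0.89,0,0,0,0,0,-3.84,-1.12,0,0,0,0]
}}

```text
clock: 11.85
position: [574.0, 127.8, 211.0]
ee_rot: [-0.141, 0.99, 0.0, 0.0]
contact_force: [1.2, 0.2, -1.0]
gripper_width: 0.1
```

>>> {"op": "play_rows", "data": {
  "motion": [0,-0.77,-0.22,0,0,0,0,0,-1.54,-0.45,0,0,0,0,0,-2.3,-0.67,0,0,0,0,0,-3.07,-0.89,0,0,0,0,0,-3.84,-1.12,0,0,0,0]
}}

```text
clock: 12.48
position: [535.5, 116.6, 211.0]
ee_rot: [-0.141, 0.99, 0.0, 0.0]
contact_force: [2.4, 1.8, -0.9]
gripper_width: -0.0
```

Run:
```python
from bench import arm
import cv2
s=arm.read_state();print(s["position"],s["contact_force"],s["clock"])
for n in ("wrist",):
  im,d=arm.get_image(n)
  cv2.imwrite(f"pics/{n}5.png",im[:,:,::-1])
```

```text
[535.53499541 116.57568181 210.99956441] [ 2.43755864  1.82109877 -0.89717004] 12.475
```

View pics/wrist5.png

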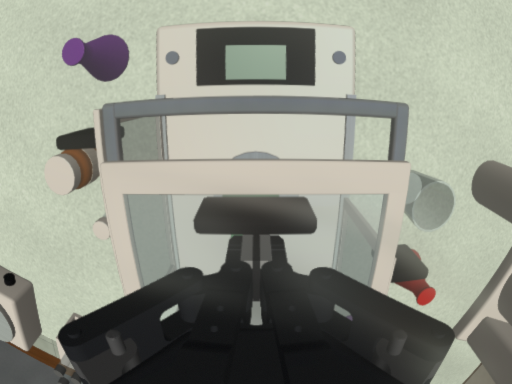

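>>> {"op": "play_rows", "data": {
  "motion": [0,-0.67,-0.2,0,0,0,0,0,-1.34,-0.39,0,0,0,0,0,-1.92,-0.56,0,0,0,0,0,-2.3,-0.67,0,0,0,0,0,-2.6,-0.76,0,0,0,0]
}}

```text
clock: 13.15
position: [509.9, 109.0, 211.1]
ee_rot: [-0.141, 0.99, -0.0, 0.0]
contact_force: [1.7, 1.6, 0.2]
gripper_width: 0.1
```

>>> {"op": "play_rows", "data": {
  "motion": [0,-0.15,-0.045,0,0,0,0,0,-0.3,-0.09,0,0,0,0,0,-0.45,-0.13,0,0,0,0]
}}

```text
clock: 13.52
position: [505.6, 107.8, 211.1]
ee_rot: [-0.141, 0.99, -0.0, 0.0]
contact_force: [2.1, 0.7, 0.5]
gripper_width: 0.1
```

>>> {"op": "play_rows", "data": {
  "motion": [0,-0.1,-0.03,0,0,0,0,0,-0.2,-0.06,0,0,0,0,0,-0.3,-0.09,0,0,0,0]
}}

```text
clock: 13.9
position: [502.6, 106.9, 211.1]
ee_rot: [-0.141, 0.99, 0.0, 0.0]
contact_force: [2.8, 0.5, 0.5]
gripper_width: 0.2
```

>>> {"op": "play_rows", "data": {
  "motion": [0,-0.1,-0.03,0,0,0,0,0,-0.2,-0.06,0,0,0,0]
}}

```text
clock: 14.15
position: [500.6, 106.3, 211.1]
ee_rot: [-0.141, 0.99, 0.0, 0.0]
contact_force: [2.5, 0.7, 0.4]
gripper_width: -0.2
```

>>> {"op": "play_rows", "data": {
  "motion": [0,-0.1,-0.03,0,0,0,0,0,-0.2,-0.06,0,0,0,0]
}}

```text
clock: 14.4
position: [500.1, 106.2, 211.2]
ee_rot: [-0.141, 0.99, 0.0, 0.002]
contact_force: [8.7, 0.3, -4.2]
gripper_width: -0.3
```

>>> {"op": "play_rows", "data": {
  "motion": [0,-0.1,-0.03,0,0,0,0,0,-0.2,-0.06,0,0,0,0]
}}

```text
clock: 14.65
position: [500.1, 106.2, 211.2]
ee_rot: [-0.141, 0.99, 0.001, 0.004]
contact_force: [13.0, -0.0, -6.6]
gripper_width: -0.2
```

>>> {"op": "play_rows", "data": {
  "motion": [0,-0.1,-0.03,0,0,0,0,0,-0.2,-0.06,0,0,0,0]
}}

```text
clock: 14.9
position: [500.0, 106.3, 211.3]
ee_rot: [-0.141, 0.99, 0.001, 0.007]
contact_force: [19.1, 0.0, -10.7]
gripper_width: 0.1
```

>>> {"op": "play_rows", "data": {
  "motion": [0,0.96,0.28,0,0,0,0,0,2.9,0.84,0,0,0,0,0,4.8,1.4,3,0,0,0,0,6.5,2,6,0,0,0,0,8,5,6,0,0,0]
}}

```text
clock: 15.52
position: [575.2, 153.9, 273.4]
ee_rot: [-0.14, 0.99, 0.0, 0.001]
contact_force: [1.1, 0.2, -0.8]
gripper_width: -0.2
```

>>> {"op": "play_rows", "data": {
  "motion": [0,2,4,0,0,0,0,0,2,8,0,0,0,0,0,2,10.7,0,0,0,0,0,2,10.7,0,0,0,0,0,2,10.7,0,0,0,0]
}}

```text
clock: 16.15
position: [594.0, 260.8, 270.9]
ee_rot: [-0.141, 0.99, -0.0, -0.001]
contact_force: [0.3, 0.0, 0.4]
gripper_width: -0.1
```

Run:
```python
from bench import arm
import cv2
s=arm.read_state();print(s["position"],s["contact_force"],s["clock"])
for n in ("wrist",):
  im,d=arm.get_image(n)
  cv2.imwrite(f"pics/{n}6.png",im[:,:,::-1])
```

```text
[594.04309711 260.84063931 270.86997725] [0.30306311 0.04761426 0.42336541] 16.15
```

View pics/wrist6.png

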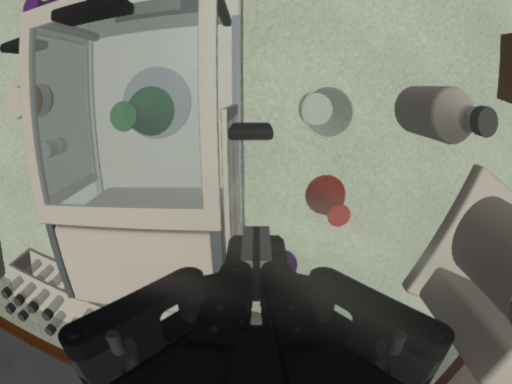

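>>> {"op": "play_rows", "data": {
  "motion": [0,0,0,-4,0,0,0,0,0,0,-8,0,0,0,0,0,0,-11,0,0,0,0,0,0,-12,0,0,0,0,0,0,-12,0,0,0]
}}

```text
clock: 16.82
position: [595.0, 261.0, 151.9]
ee_rot: [-0.141, 0.99, 0.0, 0.001]
contact_force: [-0.1, -0.1, -0.1]
gripper_width: 0.1
```

>>> {"op": "play_rows", "data": {
  "motion": [0,-0.48,-0.14,0,0,0,0,0,-0.96,-0.28,0,0,0,0,0,-1.44,-0.42,0,0,0,0,0,-1.92,-0.56,0,0,0,0,0,-2.4,-0.7,0,0,0,0]
}}

```text
clock: 17.45
position: [570.1, 254.4, 151.1]
ee_rot: [-0.141, 0.99, 0.0, 0.0]
contact_force: [-0.6, -0.1, 0.2]
gripper_width: -0.0
```

>>> {"op": "play_rows", "data": {
  "motion": [0,-0.67,-0.2,0,0,0,0,0,-1.34,-0.39,0,0,0,0,0,-2.0,-0.58,0,0,0,0,0,-2.67,-0.78,0,0,0,0,0,-3.36,-0.98,0,0,0,0]
}}

```text
clock: 18.08
position: [536.6, 244.6, 151.0]
ee_rot: [-0.141, 0.99, 0.0, 0.0]
contact_force: [2.1, -0.1, -1.2]
gripper_width: -0.2
```

>>> {"op": "play_rows", "data": {
  "motion": [0,-0.77,-0.22,0,0,0,0,0,-1.54,-0.45,0,0,0,0,0,-2.3,-0.67,0,0,0,0,0,-3.07,-0.89,0,0,0,0,0,-3.84,-1.12,0,0,0,0]
}}

```text
clock: 18.7
position: [498.0, 233.3, 151.0]
ee_rot: [-0.141, 0.99, 0.0, 0.0]
contact_force: [1.9, -0.6, -1.6]
gripper_width: -0.1
```

>>> {"op": "play_rows", "data": {
  "motion": [0,-0.6,-0.175,0,0,0,0,0,-1.2,-0.35,0,0,0,0,0,-1.7,-0.49,0,0,0,0,0,-2.1,-0.61,0,0,0,0,0,-2.3,-0.67,0,0,0,0]
}}

```text
clock: 19.32
position: [475.4, 226.7, 151.1]
ee_rot: [-0.141, 0.99, 0.0, 0.0]
contact_force: [2.5, 1.1, -1.4]
gripper_width: 0.1
```

>>> {"op": "play_rows", "data": {
  "motion": [0,-0.15,-0.045,0,0,0,0,0,-0.3,-0.09,0,0,0,0,0,-0.45,-0.13,0,0,0,0]
}}

```text
clock: 19.7
position: [471.1, 225.5, 151.0]
ee_rot: [-0.141, 0.99, 0.0, 0.0]
contact_force: [1.5, 0.1, -1.1]
gripper_width: 0.1
```

>>> {"op": "play_rows", "data": {
  "motion": [0,-0.1,-0.03,0,0,0,0,0,-0.2,-0.06,0,0,0,0]
}}

```text
clock: 19.95
position: [469.0, 224.9, 151.0]
ee_rot: [-0.141, 0.99, 0.0, 0.0]
contact_force: [2.0, 0.6, -1.3]
gripper_width: -0.2
```

>>> {"op": "play_rows", "data": {
  "motion": [0,-0.1,-0.03,0,0,0,0,0,-0.2,-0.06,0,0,0,0]
}}

```text
clock: 20.2
position: [467.0, 224.3, 151.0]
ee_rot: [-0.141, 0.99, 0.0, 0.0]
contact_force: [1.7, 0.0, -0.6]
gripper_width: 0.1
```

s ≈ 511; stop expected within about 1–2 mm.

>>> {"op": "play_rows", "data": {
  "motion": [0,-0.1,-0.03,0,0,0,0,0,-0.2,-0.06,0,0,0,0]
}}

```text
clock: 20.45
position: [465.8, 224.0, 151.1]
ee_rot: [-0.141, 0.99, 0.0, 0.001]
contact_force: [7.0, 0.2, -3.8]
gripper_width: 0.0
```

>>> {"op": "play_rows", "data": {
  "motion": [0,-0.1,-0.03,0,0,0,0,0,-0.2,-0.06,0,0,0,0]
}}

```text
clock: 20.7
position: [465.8, 224.1, 151.2]
ee_rot: [-0.141, 0.99, 0.001, 0.003]
contact_force: [13.7, -0.2, -7.7]
gripper_width: 0.1
```

>>> {"op": "play_rows", "data": {
  "motion": [0,-0.1,-0.03,0,0,0,0,0,-0.2,-0.06,0,0,0,0]
}}

```text
clock: 20.95
position: [465.8, 224.1, 151.3]
ee_rot: [-0.142, 0.99, 0.001, 0.005]
contact_force: [20.8, -0.3, -12.4]
gripper_width: -0.4
```

>>> {"op": "play_rows", "data": {
  "motion": [0,0.96,0.28,0,0,0,0,0,2.9,0.84,0,0,0,0,0,3.5,2,4,0,0,0,0,3.5,3,9,0,0,0,0,3.5,3,14,0,0,0]
}}

```text
clock: 21.58
position: [495.0, 252.3, 291.8]
ee_rot: [-0.141, 0.99, -0.001, -0.002]
contact_force: [0.4, 0.5, -0.2]
gripper_width: 0.3
```

>>> {"op": "play_rows", "data": {
  "motion": [0,-2,5,3,0,0,0,0,-5,10,6,0,0,0,0,-8,15,8,0,0,0,0,-11,20,10,0,0,0,0,-11,20,10,0,0,0]
}}

```text
clock: 22.2
position: [383.6, 455.1, 391.3]
ee_rot: [-0.143, 0.99, -0.0, -0.001]
contact_force: [0.6, -0.3, 0.1]
gripper_width: 0.1
```

Run:
```python
from bench import arm
import cv2
from h import *
np.set_printoptions(precision=1,suppress=True)
s=arm.read_state();print(s["position"],s["contact_force"],s["clock"])
for n in ("scene","top"):
  im,d=arm.get_image(n); i=arm.camera_info(n)
  for t,z in (("left_handle",162),("right_handle",162),("top_handle",211),("flask",62),("jar",0),("beaker",0),("vial",0),("bottle",0)):
    for p in arm.place_of(t,n):
      w=ray_z(i,p["uv"],z); print(n,t,p["uv"],round(p["confidence"],2),w,"s",.96*w[0]+.279*w[1])
  im=im[130:330,190:450] if n=="scene" else im[110:270,90:310]
  cv2.imwrite(f"pics/{n}7.png",cv2.resize(im,None,fx=3,fy=3,interpolation=cv2.INTER_CUBIC)[:,:,::-1])
```

```text
[383.6 455.1 391.3] [ 0.6 -0.3  0.1] 22.2
scene left_handle [340.5, 181.0] 0.78 [466.8 215.7 162. ] s 508.3290551634566
scene right_handle [261.0, 179.8] 0.5 [535.7 -10.4 162. ] s 511.3692756540085
scene top_handle [302.8, 170.9] 0.77 [499.  103.5 211. ] s 507.9336211325554
scene flask [371.4, 266.4] 0.74 [660.  367.6  62. ] s 736.1909315579641
scene flask [240.6, 185.4] 0.72 [516.3 -83.1  62. ] s 472.40603463858344
scene flask [350.6, 305.1] 0.56 [791.3 333.4  62. ] s 852.6359191730896
scene jar [227.5, 213.1] 0.89 [ 593.8 -103.3    0. ] s 541.2229316675853
scene beaker [360.3, 224.8] 0.87 [502.8 316.2   0. ] s 570.8688717801549
scene vial [234.2, 237.5] 0.45 [669.2 -54.3   0. ] s 627.2694600612663
scene bottle [410.4, 228.4] 0.83 [466.1 471.6   0. ] s 578.9884356201103
top left_handle [191.1, 233.5] 0.76 [454.3 210.7 162. ] s 494.8837401317646
top left_handle [121.2, 243.6] 0.25 [446.8 417.2 162. ] s 545.3363133378933
top right_handle [261.6, 204.1] 0.64 [519.4  -6.  162. ] s 496.9906568023677
top top_handle [227.0, 215.0] 0.84 [490.4  96.4 211. ] s 497.68326050114325
top flask [155.3, 155.6] 0.85 [739.5 330.3  62. ] s 802.0550806880457
top flask [147.3, 190.7] 0.69 [621.6 362.7  62. ] s 697.933029168557
top flask [290.4, 227.9] 0.58 [448.7 -91.9  62. ] s 405.15818187971286
top jar [121.4, 242.9] 0.61 [465.9 475.9   0. ] s 580.0334876315592
top jar [286.1, 185.0] 0.54 [ 604.7 -100.7    0. ] s 552.4750080576554
top beaker [165.8, 220.9] 0.88 [524.3 322.8   0. ] s 593.4009548327898
top vial [267.5, 165.5] 0.65 [681.6 -44.    0. ] s 642.0657885898663
top bottle [121.0, 244.2] 0.93 [461.7 477.4   0. ] s 576.3988212361928
top bottle [410.6, 224.2] 0.5 [ 423.1 -506.2    0. ] s 264.9770450729624
```

View pics/scene7.png

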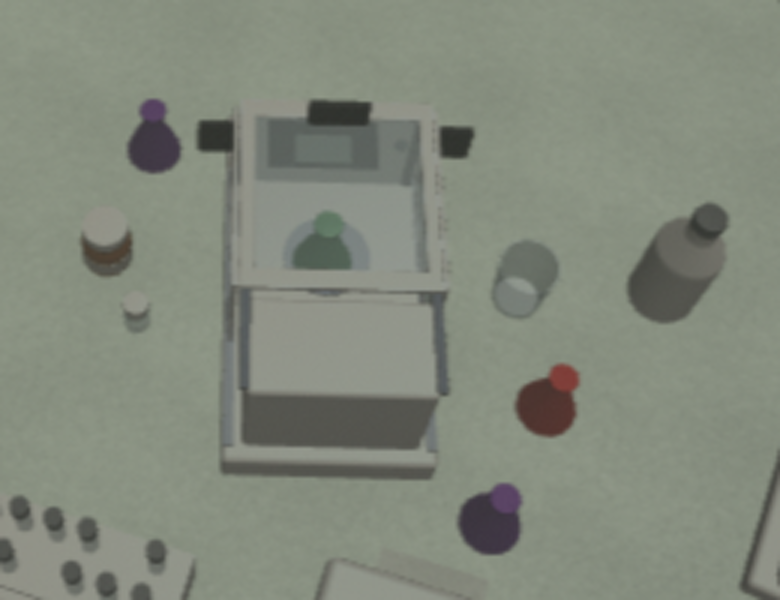

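View pics/top7.png

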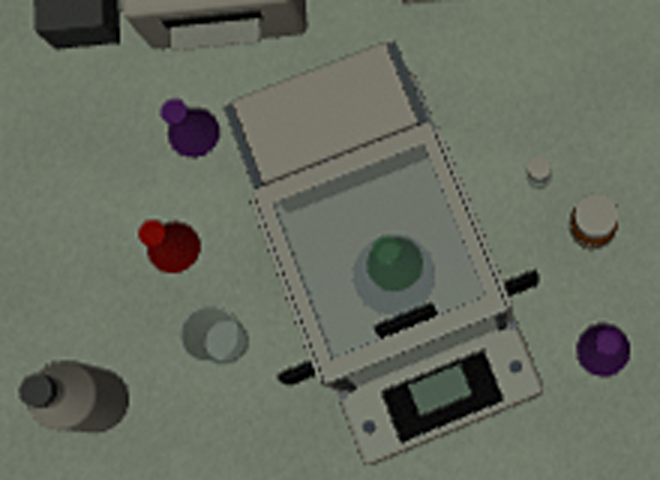

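```bash
python3 -c "
from bench import arm
print(arm.job_done())"
```

```text
the job is handed in; nothing more can be done
None
```

I pushed the right door, then the top cover, then the left door forward with shut fingertips, and each one ran into its hard stop. The job is handed in, with no verdict reported, at about 23 s of the 51 s allowed.

- **Stops:** Sliding took about 2 N. At each stop the fingertip stopped moving while the measured force rose to about 20–24 N, under the 40 N limit. All three stopped at about the same place along the balance's x axis (510 mm, within 0.5 mm), as their shared shut position would predict.
- **Last pictures:** All three handles are lined up at the front. The green flask on the pan looks unmoved, and so do the jar, beaker, vial and bottle. I did not check the mortar and spatula at the end, but the arm never worked near them. The arm ended well clear, with no contact force.
- **Disagreements:** The handle positions from the scene camera came out 11–14 mm further back than those from the top camera. I trusted the force stops instead. At the end the network reported only the purple and red look-alikes as the flask, so I judged the green flask by eye.

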